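# Roll the spin-on filter to the code reader

### The arm

A 6-joint arm with a two-finger parallel gripper is mounted at the origin on the work surface. World frame = base frame: x ahead of the robot, y to its left, z up, the work surface at z = 0. Lengths are in mm, angles in degrees, forces in N, time in s.
With the tool pointing down it reaches from about 300 to 850 mm from the base axis. Payload 4.2 kg.
Tool frame: the origin (TCP) lies midway between the tips of the shut fingers; the grasp point (between the pads) lies 19 mm behind it (env.hold_point_z is the z of the grasp point in the tool frame, in mm); z points along the fingers, y is the direction in which the jaws open and shut (so a half turn about z gives the same grasp; the last joint's range is limited). The gripper opens to 91 mm and grips with 3 to 60 N. Pads are 32 mm wide; open, the fingers measure 118 mm over their backs; the gripper's body (76 mm by 178 mm) begins 60 mm behind the grasp point.
Start: joints at [-70.875, 18.312, 89.639, -0, 72.044, -1.146], TCP at [199.221, -539.402, 213.976] pointing down, gripper open.
Joint ranges: [-177.97, 177.97], [-48.28, 115.42], [12.27, 149.76], [-77.06, 257.06], [2.81, 150.46], [-146.56, 146.56]. Speed limits (degrees/s): [147.25, 147.25, 180, 180, 180, 180].

### API

Orientations are given as [roll, pitch, yaw] about the fixed x, y, z axes, in that order (R = Rz(yaw) Ry(pitch) Rx(roll)).
In Python, from workcell import env, grab_frame, camera_params, spotter gives the robot as it stands. The module is installed in compiled form; this text tells all that it offers.
- The arm moves only by the shell command python3 -m jog 'ROWS' [FORCE]. ROWS is text: rows parted by semicolons, each of 7 numbers parted by spaces: the turn, a rotation vector about the world's x, y, z in units of 5 degrees (1.0 is 5 degrees), then the shift along the world's x, y, z in units of 25 mm (1.0 is 25 mm), then the opening, from 0 (shut) to 1 (fully open). A call has 1 to 5 rows; each row is the pose to reach, as a shift and turn from the pose commanded when the call began; what a row does not reach only later rows make up. A row lasts 1/8 s, in which the tool goes at most 62.5 mm and 10.7 degrees, less where a joint would pass 70% of its speed; a pose out of reach is approached as far as the arm can. A call with a gripper value outside its range is refused whole. The fingers move at their own pace and stop on an object; FORCE is the grip in N (left out, the last holds). Time passes only in rows, so rows that repeat a pose let the fingers close. It gives the time, the measured TCP pose, the force and the opening at its end, in the units of the state.
- env.state(): the state, without advancing time (a new reading comes with each control period).
- grab_frame(name): name is "scene" or "top" or "wrist"; returns the picture (480x640x3 uint8, red, green, blue); there is no depth.
- camera_params(name): a dict with "K" (3x3 intrinsics, pixels), "dist" ([k1, k2, p1, p2, k3] as OpenCV has them; the pictures are not rectified), "rvec" (rotation vector, rad) and "tvec" (3), from world to camera coordinates, as OpenCV has them. Camera axes: x right, y down, z forward; pixel columns grow to the right and rows downward; lengths in mm; the calibration is good to about 2 mm. A picture is of the moment at which its call begins: read the wrist's pose just before it. camera_params takes no time and is no camera call; for the wrist camera it gives the pose at the moment of the call.
- env.job_done(): hands the job in, once; it reports no verdict.
Trained networks look in the newest picture that a camera, given by its name, has taken for a name from the list of things; names that differ only in an ending like _2 or _b are one class to them, and where a whole thing is asked for, a point or a joint stands for the part that bears it (a point fixed in the world has none). Each returns a list of dicts, best first, with "conf" (0 to 1); they miss things now and then, are a little off and sometimes report something else, mostly with a low value. They report only what shows in the picture. A call takes as long as a camera call. They do not tell look-alikes from the thing itself.
- spotter.look_for(query, camera): "box" ([left, top, width, height] in pixels, round what is visible of it).
- spotter.trace(query, camera): "region" (480x640 bool, what is visible of it) and "box" ([left, top, width, height] in pixels, round what is visible of it).
The state is a dict: "time_s": time; "qpos": joint angles; "qvel": joint speeds; "effort": joint torques, N m; "ee_pos": TCP position; "ee_rot": TCP orientation; "force": force on the tool from outside, world axes, zero at the start; "torque": the same for the moment, N m; "gripper_width": finger opening in mm.
Only numpy, scipy, OpenCV 4.12 (cv2) and the standard library are available. Lean on these libraries where they do the work, as an engineer would, in place of code of your own. Each camera call takes 0.05 s, during which the arm holds its last target. There are 200 camera calls.

### The job

A spin-on filter lies on its side at one end of the low metal tray. Roll it along the tray by pushing on its top with the fingertips, and leave it lying still with the middle of its end face squarely in front of the lens of the code reader beside the tray. It must roll, not skid; do not pick it up or shove it from low down behind, and leave the tin, carton, bearing and wrench where they are.

Things in the scene. Friction and masses are not known exactly. Their poses are not given: they have to be found in the camera images.
- filter: White canister, a cylinder 92 mm across, 130 mm long, 0.4 to 0.7 kg, on its side at one end of the tray (which end varies; the tin is at the other). Origin mid-axis, 52 mm above the bench; its top line is at 98 mm. x = its axis, across the tray; y and z turn as it rolls, z up at the start. It travels half as far as its top line does; let go at under 60 mm/s it stops within about 10 mm.
- reader_lens (a point): Lens centre (36 mm across), 52 mm above the bench, of a fixed grey code reader 50 x 56 x 56 mm on a foot, top at 82 mm with a thin light centre line, close beside the tray on the robot's side. x: across the tray, the way the lens looks; y: along the tray, the rolling direction; z up. The filter is in place when its origin has y = 0 here (x about 87 mm).
- tray: Fixed metal tray, inside 140 mm (its x) by 440 mm (its y, the rolling direction); floor 6 mm, rails 20 mm above the bench; the filter has 5 mm of play to each long rail. Origin: centre of its underside, on the bench.
- tin: Bystander: small upright steel tin, diameter 56 mm, height 58 mm, standing in the tray at the end opposite the filter. Origin at the centre of its underside. Leave alone.
- carton: Bystander: cardboard carton 70 x 100 x 50 mm on the bench beyond the tray. Origin at the centre of its underside. Leave alone.
- bearing: Bystander: steel bearing ring, outer diameter 62 mm, 16 mm high, lying flat on the bench beyond the tray. Origin at the centre of its underside. Leave alone.
- wrench: Bystander: wrench lying flat on the bench beyond the tray. Leave alone.
Things that resemble listed ones, but are neither listed nor needed, are in the scene too. What is meant by the filter is not brown, and is the larger of those in its own colour.

How it is judged:
By the outcome, as a careful person would: the job done as asked, in the order asked, and still so for the second after the job is handed in, with the robot touching nothing.
It also fails if it takes over 51 s, if anything falls off the work surface, if the arm or the gripper's body presses on something with over 40 N, if the wrist force passes 120 N, or if a joint passes its speed limit or range.

## Working session

There is one attempt and no reset: what is moved stays moved. The work goes in short steps, Python scripts to look and compute and a shell command to move; the robot and the scene stay as the last step left them, time stands still between calls to the robot, and variables do not carry over. Pictures are saved under pics/ and viewed, about 8 in all and at most 12, crops included, and the job is handed in when it is done.

```bash
mkdir -p pics; cat > h.py <<'E'
from workcell import env, grab_frame, camera_params, spotter
import numpy as np, cv2
def save(n,f): 
    im=grab_frame(n); cv2.imwrite(f,im[:,:,::-1]); return im
def ray(n,uv):
    p=camera_params(n);K=np.array(p["K"],float);d=np.array(p["dist"],float)
    R=cv2.Rodrigues(np.array(p["rvec"],float))[0];t=np.array(p["tvec"],float).ravel()
    x=cv2.undistortPoints(np.array([[uv]],float),K,d)[0,0]
    return -R.T@t, R.T@np.array([x[0],x[1],1.])
def at_z(n,uv,z):
    c,r=ray(n,uv); return c+r*(z-c[2])/r[2]
def tri(obs):
    A=np.zeros((3,3));b=np.zeros(3)
    for n,uv in obs:
        c,r=ray(n,uv) if isinstance(n,str) else (n,uv)
        r=r/np.linalg.norm(r);P=np.eye(3)-np.outer(r,r);A+=P;b+=P@c
    return np.linalg.solve(A,b)
def proj(n,P):
    p=camera_params(n);return cv2.projectPoints(np.array(P,float).reshape(-1,1,3),np.array(p["rvec"],float),np.array(p["tvec"],float),np.array(p["K"],float),np.array(p["dist"],float))[0].reshape(-1,2)
E
python3 - <<'E'
from h import *
for n in("scene","top"):
    save(n,f"pics/{n}1.png")
    for q in("filter","reader_lens","tray","tin"):
        print(n,q,[(np.round(r["box"]).tolist(),round(r["conf"],2)) for r in spotter.look_for(q,n)][:3])
    print(ray(n,(320,240)))
print(env.state())
E
```

```text
scene filter [([186.0, 209.0, 49.0, 39.0], 0.67), ([282.0, 186.0, 36.0, 41.0], 0.19)]
scene reader_lens [([283.0, 187.0, 35.0, 44.0], 0.78)]
scene tray [([232.0, 199.0, 208.0, 112.0], 0.92), ([407.0, 219.0, 61.0, 52.0], 0.49)]
scene tin [([378.0, 190.0, 31.0, 37.0], 0.85)]
(array([1153.92095277, -510.06312277,  553.78489913]), array([-0.64412556,  0.5344554 , -0.54723817]))
top filter [([428.0, 254.0, 94.0, 78.0], 0.84), ([357.0, 328.0, 63.0, 60.0], 0.73), ([319.0, 201.0, 59.0, 86.0], 0.69)]
top reader_lens [([254.0, 296.0, 42.0, 40.0], 0.69), ([152.0, 229.0, 47.0, 34.0], 0.4)]
top tray [([127.0, 201.0, 273.0, 95.0], 0.86), ([310.0, 155.0, 105.0, 34.0], 0.28)]
top tin [([155.0, 226.0, 39.0, 38.0], 0.7)]
(array([431.93658526, -55.60670485, 837.16103547]), array([ 0.15227895,  0.01689606, -0.98829482]))
{'time_s': 0.5, 'qpos': array([-7.08763960e+01,  1.83139009e+01,  8.96425168e+01,  3.16428097e-04,
        7.20447619e+01, -1.14817918e+00]), 'qvel': array([ 0.00458042, -0.05265706,  0.12701846, -0.00860009,  0.06268922,
        0.05685092]), 'effort': array([-5.81755430e-04, -4.11994314e+01, -2.32041621e+01,  7.24288146e-02,
        3.85194656e-02, -2.29017513e-05]), 'ee_pos': array([ 199.19842868, -539.37681502,  213.93197596]), 'ee_rot': array([-1.79998827e+02, -3.24592616e-04,  2.02716856e+01]), 'force': array([ 0.21172897,  0.28371519, -0.21115347]), 'torque': array([-0.06366545, -0.01702782, -0.00091566]), 'gripper_width': 91.39922007803486}
```

View pics/scene1.png

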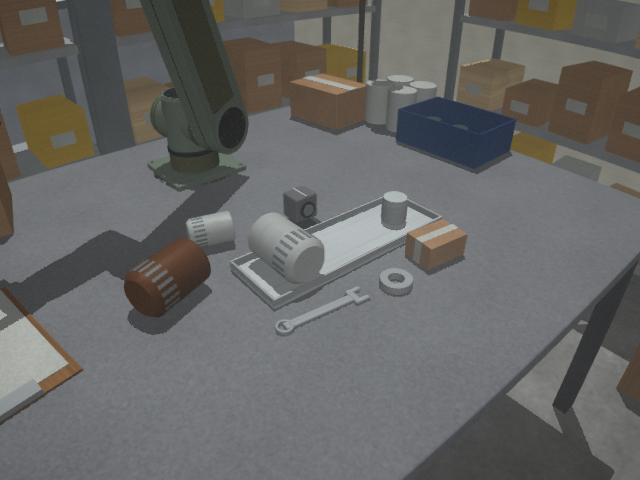

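View pics/top1.png

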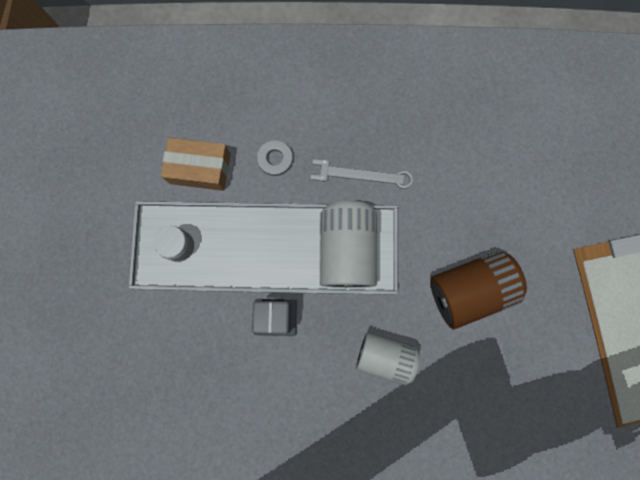

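The scene view shows the filter in the tray at about (287,247), the reader at (300,207) and the tin at (394,210). In the top view the filter is at (349,245), the reader at (271,317) and the tin at (173,243). The brown canister and the small white one are look-alikes. Next I'll measure more closely.

```bash
python3 - <<'E'
from h import *
im=save("top","pics/top2.png")
c=cv2.resize(im[190:350,120:420],None,fx=2.6,fy=2.6,interpolation=cv2.INTER_CUBIC);cv2.imwrite("pics/crop.png",c[:,:,::-1])
R={}
for n in("top","scene"):
    if n=="scene": grab_frame(n)
    for q in("filter","reader_lens","tray","tin"):
        for r in spotter.trace(q,n)[:4]:
            m=r["region"];ys,xs=np.nonzero(m)
            if q!="reader_lens" or 1: print(n,q,round(r["conf"],2),r["box"],"centroid",xs.mean().round(1),ys.mean().round(1))
            R.setdefault((n,q),[]).append(((xs.mean(),ys.mean()),m))
            if n=="top" and q in("filter","tray"):
                print("  minrect",cv2.boxPoints(cv2.minAreaRect(np.c_[xs,ys].astype(np.float32))).round(1).tolist())
for uv in[(136,203),(396,206),(396,293),(131,289)]: print("tray",at_z("top",uv,20).round(1))
# gripper start, reader top lines
print("reader line",at_z("top",(270,303),82).round(1),at_z("top",(269,333),82).round(1))
E
```

```text
top filter 0.84 [428.9, 253.1, 96.2, 76.7] centroid 478.4 288.6
  minrect [[425.5, 278.0], [512.7999877929688, 244.39999389648438], [533.7000122070312, 298.79998779296875], [446.3999938964844, 332.3999938964844]]
top filter 0.7 [359.0, 329.1, 59.6, 54.9] centroid 387.7 358.4
  minrect [[353.0, 369.1000061035156], [364.70001220703125, 330.5], [422.8999938964844, 348.1000061035156], [411.20001220703125, 386.70001220703125]]
top filter 0.62 [316.2, 201.1, 57.7, 84.1] centroid 347.7 245.3
  minrect [[319.0, 201.0], [377.0, 201.0], [377.0, 287.0], [319.0, 287.0]]
top reader_lens 0.57 [253.0, 297.7, 45.2, 38.5] centroid 274.4 317.1
top tray 0.81 [126.2, 198.8, 273.0, 96.6] centroid 248.1 248.4
  minrect [[128.60000610351562, 290.20001220703125], [130.5, 199.6999969482422], [397.8999938964844, 205.5], [395.8999938964844, 296.0]]
top tray 0.54 [153.5, 225.5, 40.9, 37.0] centroid 173.9 243.4
  minrect [[148.60000610351562, 248.8000030517578], [163.1999969482422, 219.60000610351562], [199.1999969482422, 237.60000610351562], [184.60000610351562, 266.79998779296875]]
top tin 0.74 [150.3, 224.7, 48.1, 39.6] centroid 173.2 243.5
scene filter 0.86 [249.3, 214.9, 76.1, 68.4] centroid 286.2 247.6
scene filter 0.65 [121.9, 238.0, 89.8, 78.3] centroid 165.9 277.3
scene reader_lens 0.58 [281.8, 183.2, 38.1, 45.5] centroid 300.3 206.2
scene tray 0.78 [230.3, 195.9, 212.6, 114.4] centroid 334.7 249.6
scene tin 0.74 [379.1, 189.9, 27.0, 34.9] centroid 394.0 207.3
tray [619.3 276.1  20. ]
tray [ 617.6 -170.2   20. ]
tray [ 470.3 -168.5   20. ]
tray [471.7 274.4  20. ]
reader line [450.3  32.4  82. ] [405.1  32.9  82. ]
```

View pics/crop.png

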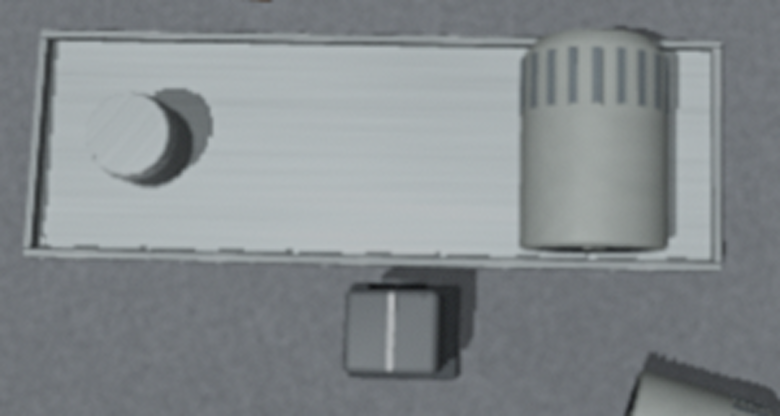

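The crop confirms the reader's light line at full-frame (270.4,302)–(269.6,333) and the filter's edges at columns 320.4 and 376.5. The tray is aligned with world y.

```bash
cat >> h.py <<'E'
def axis_y(l,r,row,z=52):
    c,a=ray("top",(l,row));_,b=ray("top",(r,row))
    a=a[1:]/np.linalg.norm(a[1:]);b=b[1:]/np.linalg.norm(b[1:]);m=a+b;m/=np.linalg.norm(m)
    half=np.arccos(a@b)/2;D=46/np.sin(half)
    return c[1]+m[0]*(z-c[2])/m[1], c[2]+m[1]*D
E
python3 - <<'E'
from h import *
print("filter y, z-check",axis_y(320.4,376.5,250),axis_y(320.4,376.5,280))
print("filter tri",tri([("top",(348,245.3)),("scene",(286.2,247.6))]).round(1))
print("reader line",at_z("top",(270.4,302.3),82).round(1),at_z("top",(269.6,332.7),82).round(1))
print("reader tri",tri([("top",(270,317)),("scene",(300,193))]).round(1))
print("filter end faces x",at_z("top",(348,286),85).round(1),at_z("top",(350,201),85).round(1))
print("scene lens ctr",at_z("scene",(307,210),52), "lens proj",proj("scene",[[460,32,52]]))
E
```

```text
filter y, z-check (np.float64(-88.06503745488969), np.float64(35.2475216391548)) (np.float64(-88.22741085077624), np.float64(28.064207419915988))
filter tri [544.8 -86.8  53.7]
reader line [451.4  31.9  82. ] [405.6  32.   82. ]
reader tri [430.1  33.5  80.8]
filter end faces x [477.3 -86.3  85. ] [610.1 -89.   85. ]
scene lens ctr [457.15447864  32.56581245  52.        ] lens proj [[307.63089254 210.60135407]]
```

```bash
python3 -m jog '0 0 -4.054 13.83 17.65 0 0; 0 0 -4.054 13.83 17.65 0 0; 0 0 -4.054 13.83 17.65 0 0; 0 0 -4.054 13.83 17.65 0 0; 0 0 -4.054 13.83 17.65 0 0' 20
```

```text
time_s: 1.62
ee_pos: [391.3, -294.2, 214.3]
ee_rot: [180.0, -0.0, -0.0]
force: [0.2, -0.2, -1.1]
gripper_width: 44.0
```

```bash
python3 -m jog '0 0 0 6.15 7.85 -3.3 0; 0 0 0 6.15 7.85 -3.3 0; 0 0 0 6.15 7.85 -3.3 0; 0 0 0 6.15 7.85 -3.3 0; 0 0 0 6.15 7.85 -3.3 0'; python3 - <<'E'
from h import *
save("top","pics/top3.png");save("scene","pics/s3.png")
print(env.state()["ee_pos"],env.state()["gripper_width"],env.state()["force"])
E
```

```text
time_s: 2.25
ee_pos: [545.0, -96.7, 130.0]
ee_rot: [-180.0, 0.1, 0.2]
force: [0.6, -0.3, -0.2]
gripper_width: 0.4
[544.1406269  -98.71440378 130.88191463] 0.36461515232170616 [-0.05327136 -0.94503078  0.15517698]
```

```bash
python3 -m jog '0 0 0 0 0 -0.6 0; 0 0 0 0 0 -1.1 0; 0 0 0 0 0 -1.2 0; 0 0 0 0 0 -1.28 0; 0 0 0 0 0 -1.28 0'; python3 -m jog '0 0 0 0 0 -0.04 0; 0 0 0 0 0 -0.08 0;0 0 0 0 0 -0.08 0'
```

```text
time_s: 2.98
ee_pos: [544.1, -99.8, 99.7]
ee_rot: [180.0, -0.0, -0.0]
force: [0.0, 0.1, -0.6]
gripper_width: 0.4
time_s: 3.35
ee_pos: [544.1, -99.6, 97.7]
ee_rot: [180.0, -0.0, 0.0]
force: [0.3, 0.6, 0.5]
gripper_width: 0.5
```

```bash
python3 -m jog '0 0 0 0 0 -0.04 0; 0 0 0 0 0 -0.04 0'; python3 -m jog '0 0 0 0 0 -0.03 0; 0 0 0 0 0 -0.03 0'
```

```text
time_s: 3.6
ee_pos: [544.2, -99.8, 97.5]
ee_rot: [180.0, -0.0, 0.0]
force: [-2.0, -0.2, 6.1]
gripper_width: 0.3
time_s: 3.85
ee_pos: [544.2, -100.0, 97.4]
ee_rot: [179.9, -0.1, 0.0]
force: [-2.0, -0.5, 10.0]
gripper_width: 0.5
```

```bash
python3 -m jog '0 0 0 0 0.15 0 0; 0 0 0 0 0.45 0 0; 0 0 0 0 0.8 0 0; 0 0 0 0 1.15 0 0; 0 0 0 0 1.5 0 0'; python3 -m jog '0 0 0 0 0.25 0 0; 0 0 0 0 0.4 0 0; 0 0 0 0 0.45 0 0; 0 0 0 0 0.45 0 0'; python3 - <<'E'
from h import *
save("top","pics/top4.png");save("scene","pics/s4.png")
for n in("top","scene"):
  print(n,[(np.round(r["box"]).tolist(),round(r["conf"],2)) for r in spotter.look_for("filter",n)])
E
```

```text
time_s: 4.47
ee_pos: [544.3, -62.0, 98.1]
ee_rot: [180.0, -0.1, 0.0]
force: [-3.2, -0.6, 13.3]
gripper_width: 0.7
time_s: 4.97
ee_pos: [544.3, -50.5, 97.7]
ee_rot: [180.0, -0.1, 0.0]
force: [-3.0, -0.1, 12.7]
gripper_width: 0.5
top [([390.0, 340.0, 30.0, 48.0], 0.92), ([302.0, 233.0, 54.0, 54.0], 0.58), ([427.0, 250.0, 98.0, 79.0], 0.56)]
scene [([123.0, 236.0, 90.0, 84.0], 0.88), ([257.0, 210.0, 78.0, 69.0], 0.76), ([186.0, 210.0, 54.0, 35.0], 0.71)]
```

View pics/s4.png

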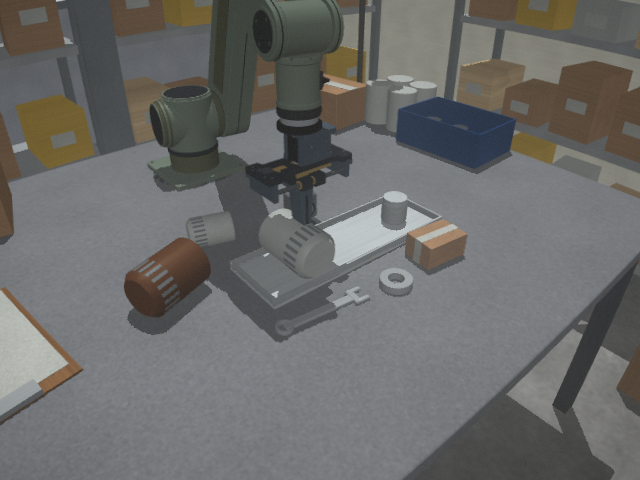

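The scene view shows the filter rolled to about (297,244), with the fingertips on its top, and nothing else disturbed. I'll re-grip and repeat the stroke.

```bash
python3 -m jog '0 0 0 0 0 0.4 0; 0 0 0 0 -1.06 0.4 0; 0 0 0 0 -1.06 0.3 0; 0 0 0 0 -1.06 0.08 0; 0 0 0 0 -1.06 0 0'; python3 -m jog '0 0 0 0 0 0 0; 0 0 0 0 0.15 0 0; 0 0 0 0 0.45 0 0; 0 0 0 0 0.8 0 0; 0 0 0 0 1.15 0 0'; python3 -m jog '0 0 0 0 0.35 0 0; 0 0 0 0 0.6 0 0; 0 0 0 0 0.85 0 0; 0 0 0 0 0.95 0 0; 0 0 0 0 0.95 0 0'; python3 - <<'E'
from h import *
save("top","pics/top5.png");save("scene","pics/s5.png")
for n in("top","scene"):
  print(n,[(np.round(r["box"]).tolist(),round(r["conf"],2)) for r in spotter.look_for("filter",n)])
print(proj("scene",[[544,y,52] for y in(-88,-63,-37)]).round(1).tolist())
E
```

```text
time_s: 5.8
ee_pos: [544.1, -77.2, 96.8]
ee_rot: [179.9, -0.0, 0.1]
force: [-4.6, -1.8, 18.1]
gripper_width: 0.2
time_s: 6.42
ee_pos: [544.1, -47.8, 98.1]
ee_rot: [180.0, -0.1, 0.0]
force: [-3.9, -0.6, 16.8]
gripper_width: 0.6
time_s: 7.05
ee_pos: [544.2, -23.6, 97.6]
ee_rot: [-180.0, -0.1, 0.1]
force: [-4.1, 0.9, 13.3]
gripper_width: 0.8
top [([430.0, 250.0, 95.0, 82.0], 0.85), ([286.0, 220.0, 45.0, 65.0], 0.74), ([356.0, 329.0, 62.0, 56.0], 0.63)]
scene [([272.0, 210.0, 75.0, 62.0], 0.97), ([184.0, 211.0, 54.0, 37.0], 0.71), ([124.0, 237.0, 90.0, 80.0], 0.59)]
[[285.1, 248.4], [295.8, 243.7], [306.7, 238.9]]
```

```bash
python3 -m jog '0 0 0 0 0 0.4 0; 0 0 0 0 -1.1 0.4 0; 0 0 0 0 -1.1 0.3 0; 0 0 0 0 -1.1 0.08 0; 0 0 0 0 -1.1 0 0'; python3 -m jog '0 0 0 0 0 0 0; 0 0 0 0 0.15 0 0; 0 0 0 0 0.45 0 0; 0 0 0 0 0.8 0 0; 0 0 0 0 1.15 0 0'; python3 -m jog '0 0 0 0 0.35 0 0; 0 0 0 0 0.65 0 0; 0 0 0 0 0.9 0 0; 0 0 0 0 1.05 0 0; 0 0 0 0 1.05 0 0'; python3 - <<'E'
from h import *
im=save("top","pics/top6.png");save("scene","pics/s6.png")
for n in("top","scene"):
  print(n,[(np.round(r["box"]).tolist(),round(r["conf"],2)) for r in spotter.look_for("filter",n)])
cv2.imwrite("pics/crop6.png",cv2.resize(im[190:350,120:420],None,fx=2.6,fy=2.6,interpolation=cv2.INTER_CUBIC)[:,:,::-1])
E
```

```text
time_s: 7.88
ee_pos: [544.0, -52.0, 96.5]
ee_rot: [180.0, 0.0, 0.1]
force: [-3.7, -2.1, 16.2]
gripper_width: 0.8
time_s: 8.5
ee_pos: [544.0, -22.7, 98.1]
ee_rot: [180.0, -0.1, 0.0]
force: [-4.6, 0.2, 17.7]
gripper_width: 0.7
time_s: 9.12
ee_pos: [544.1, 4.1, 97.7]
ee_rot: [-180.0, -0.1, 0.1]
force: [-3.3, 1.0, 14.9]
gripper_width: 0.7
top [([355.0, 334.0, 64.0, 52.0], 0.75), ([425.0, 252.0, 99.0, 80.0], 0.72), ([268.0, 224.0, 57.0, 65.0], 0.61)]
scene [([125.0, 235.0, 86.0, 81.0], 0.86), ([187.0, 211.0, 52.0, 36.0], 0.79)]
```

View pics/crop6.png

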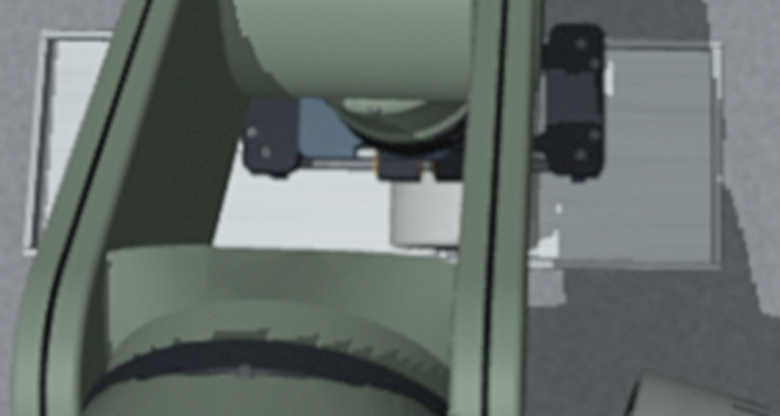

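The crop shows the filter's left edge at column ≈270 (full frame), which puts its axis near y≈-10, as expected from rolling. Next stroke.

```bash
python3 -m jog '0 0 0 0 0 0.4 0; 0 0 0 0 -1.1 0.4 0; 0 0 0 0 -1.1 0.3 0; 0 0 0 0 -1.1 0.08 0; 0 0 0 0 -1.1 0 0'; python3 -m jog '0 0 0 0 0 0 0; 0 0 0 0 0.15 0 0; 0 0 0 0 0.45 0 0; 0 0 0 0 0.8 0 0; 0 0 0 0 1.15 0 0'; python3 -m jog '0 0 0 0 0.35 0 0; 0 0 0 0 0.6 0 0; 0 0 0 0 0.8 0 0; 0 0 0 0 0.85 0 0; 0 0 0 0 0.85 0 0'; python3 - <<'E'
from h import *
im=save("top","pics/top7.png");im=save("scene","pics/s7.png")
cv2.imwrite("pics/crop7.png",cv2.resize(im[150:300,220:420],None,fx=4,fy=4,interpolation=cv2.INTER_CUBIC)[:,:,::-1])
E
```

```text
time_s: 9.95
ee_pos: [544.0, -24.4, 96.5]
ee_rot: [180.0, 0.0, 0.1]
force: [-4.7, -1.0, 16.3]
gripper_width: 0.3
time_s: 10.58
ee_pos: [544.0, 4.9, 98.1]
ee_rot: [-180.0, -0.1, 0.0]
force: [-3.6, -0.1, 17.6]
gripper_width: 0.7
time_s: 11.2
ee_pos: [544.1, 26.4, 98.0]
ee_rot: [-180.0, -0.1, 0.0]
force: [-4.6, 0.2, 16.8]
gripper_width: 0.2
```

View pics/crop7.png

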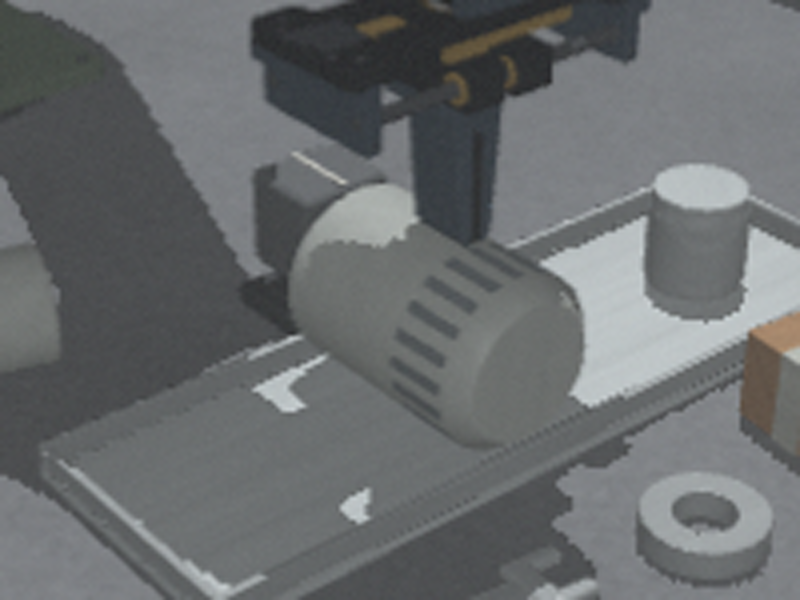

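The crop shows the filter beside the reader but still short of it. Its far end-face centre is at about (528,365) in the crop, which is (352,241) in the full frame.

```bash
python3 - <<'E'
from h import *
print(at_z("scene",(352,241.25),52).round(1)); print(proj("scene",[[609,y,52] for y in(10,15,20)]).round(1).tolist())
E
python3 -m jog '0 0 0 0 0 0.4 0; 0 0 0 0 -1.0 0.4 0; 0 0 0 0 -1.0 0.3 0; 0 0 0 0 -1.0 0.08 0; 0 0 0 0 -1.0 0 0'
```

```text
[605.3  23.9  52. ]
[[347.9, 244.7], [349.9, 243.7], [351.8, 242.8]]
time_s: 11.92
ee_pos: [544.0, 0.5, 96.4]
ee_rot: [180.0, 0.0, 0.1]
force: [-4.5, -1.5, 16.5]
gripper_width: 0.1
```

```bash
python3 -m jog '0 0 0 0 0.15 0 0; 0 0 0 0 0.4 0 0; 0 0 0 0 0.65 0 0; 0 0 0 0 0.9 0 0; 0 0 0 0 1.05 0 0'; python3 -m jog '0 0 0 0 0.07 0 0; 0 0 0 0 0.1 0 0; 0 0 0 0 0.1 0 0;0 0 0 0 0.1 0 0'; python3 -m jog '0 0 0 0 0 0.1 0; 0 0 0 0 0 0.4 0; 0 0 0 0 0 1.5 0; 0 0 0 0 0 3 0; 0 0 0 0 0 3.5 0';  python3 -m jog '0 0 0 0 -2.4 0 0; 0 0 0 0 -4.8 0 0; 0 0 0 0 -7.2 0 0; 0 0 0 0 -9.6 0 0; 0 0 0 0 -12 0 0'; python3 - <<'E'
from h import *
im=save("top","pics/top8.png");save("scene","pics/s8.png")
cv2.imwrite("pics/crop8.png",cv2.resize(im[190:350,120:420],None,fx=2.6,fy=2.6,interpolation=cv2.INTER_CUBIC)[:,:,::-1])
E
```

```text
time_s: 12.55
ee_pos: [544.0, 27.5, 98.1]
ee_rot: [-180.0, -0.1, 0.1]
force: [-5.4, -0.0, 16.9]
gripper_width: 0.5
time_s: 13.05
ee_pos: [544.0, 29.9, 98.1]
ee_rot: [-180.0, -0.1, 0.0]
force: [-4.9, 1.1, 18.5]
gripper_width: 0.5
time_s: 13.68
ee_pos: [545.1, 29.2, 185.1]
ee_rot: [-180.0, -0.2, 0.0]
force: [-0.9, 1.2, 0.2]
gripper_width: 0.4
time_s: 14.3
ee_pos: [543.4, -272.6, 181.9]
ee_rot: [-179.9, 0.1, -0.0]
force: [0.8, 0.4, 0.7]
gripper_width: 0.7
```

View pics/crop8.png

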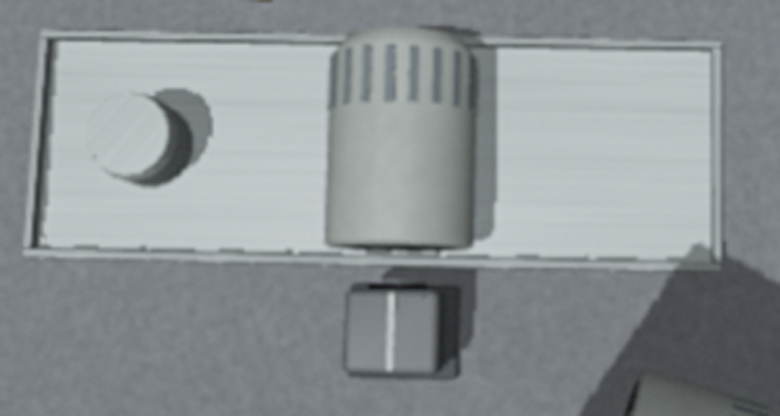

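The crop shows the filter beside the reader, with edges at about 326 and 474 and the reader line at 390. I'll measure it with sub-pixel edges.

```bash
python3 - <<'E'
from h import *
for f in("pics/top2.png","pics/top8.png"):
    im=cv2.imread(f).astype(float)
    for row in(236,250,265,278):
        g=cv2.GaussianBlur(im[row-3:row+4].mean((0,2))[None],(0,0),.8)[0]
        a,b=(305,391) if "2" in f else (236,312)
        print(f,row,np.round(g[a:a+28]).astype(int).tolist() if row==265 else "",np.round(g[b-24:b]).astype(int).tolist() if row==265 else "")
        if "8" in f:
            L=a+np.argmin(np.gradient(g)[a:a+20]);R=b-24+np.argmax(np.abs(np.gradient(g)[b-24:b]))
            print(L,R,axis_y(L,R,row))
im=cv2.imread("pics/top8.png").astype(float).mean(2)
for r in(306,316,328):
    w=im[r-2:r+3,262:279].mean(0);w=np.clip(w-np.median(w)-10,0,None);u=262+(w*np.arange(17)).sum()/w.sum();print(u,at_z("top",(u,r),82))
grab_frame("scene")
print([(np.round(r["box"],1).tolist(),round(r["conf"],2)) for r in spotter.look_for("filter","scene")])
print(axis_y(120+326/2.6,120+474/2.6,282),axis_y(120+329/2.6,120+474/2.6,245))
E
```

```text
pics/top2.png 236  
pics/top2.png 250  
pics/top2.png 265 [181, 181, 181, 181, 181, 181, 180, 180, 180, 180, 180, 181, 180, 173, 151, 126, 115, 118, 124, 128, 132, 135, 137, 140, 143, 146, 148, 149] [129, 127, 123, 119, 114, 110, 104, 96, 90, 91, 101, 113, 131, 156, 174, 179, 179, 179, 179, 178, 178, 179, 179, 179]
pics/top2.png 278  
pics/top8.png 236  
246 311 (np.float64(24.747447033167575), np.float64(146.23830898133156))
pics/top8.png 250  
245 311 (np.float64(24.981751716511766), np.float64(153.6852702853729))
pics/top8.png 265 [198, 198, 198, 198, 198, 198, 198, 195, 181, 158, 142, 140, 145, 150, 154, 156, 158, 160, 161, 162, 163, 165, 167, 168, 169, 171, 173, 174] [147, 144, 142, 139, 136, 132, 128, 123, 118, 113, 106, 98, 90, 89, 101, 116, 124, 126, 126, 126, 126, 130, 148, 173]
245 310 (np.float64(25.201434286950757), np.float64(140.06340859222348))
pics/top8.png 278  
244 309 (np.float64(26.29550339693246), np.float64(137.3734100838485))
270.0040281973817 [445.7758695  32.3279019  82.       ]
269.78670520231213 [430.66109077  32.28204833  82.        ]
269.36066584463623 [412.61369006  32.48553626  82.        ]
[([297.9, 196.6, 71.8, 66.1], 0.9), ([123.1, 235.5, 88.0, 80.8], 0.59), ([188.1, 210.0, 50.2, 37.9], 0.58)]
(np.float64(30.434983084656764), np.float64(37.277979044623976)) (np.float64(31.026935521553156), np.float64(29.64667377061653))
```

```bash
python3 - <<'E'
import cv2
im=cv2.imread("pics/s8.png");cv2.imwrite("pics/crop8s.png",cv2.resize(im[170:290,260:420],None,fx=5,fy=5,interpolation=cv2.INTER_CUBIC))
E
```

```text
(no output)
```

View pics/crop8s.png

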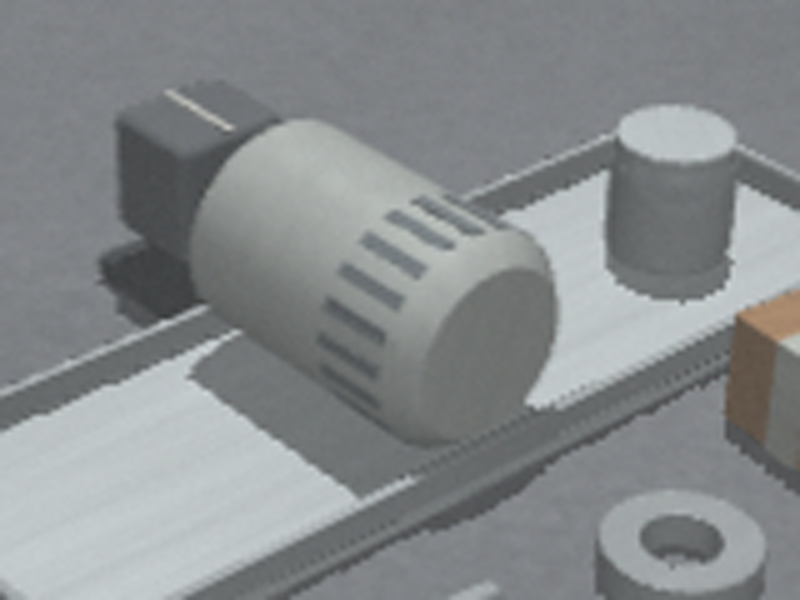

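The scene crop shows the filter resting beside the reader with its end face at the lens, and the tin, carton and bearing unmoved. The estimates agree: tangents give y≈30.7, dead reckoning 31.7 and the scene face ≈32±2, against a reader line at 32.3. One stillness check, then I'll hand in.

```bash
python3 - <<'E'
from h import *
a=cv2.imread("pics/top8.png").astype(int);b=grab_frame("top")[:,:,::-1].astype(int)
print("mean diff near filter",np.abs(a-b)[195:292,235:320].mean(),np.abs(a-b)[100:190,150:220].mean())
o=cv2.imread("pics/top2.png").astype(int)
print("bystanders diff",np.abs(o-b)[130:190,155:420].mean(),np.abs(o-b)[220:265,145:200].mean())
print(env.state()["force"],env.state()["time_s"],env.job_done())
E
```

```text
mean diff near filter 0.6060238528401051 0.7058201058201058
bystanders diff 12.2520964360587 13.397845117845117
the job is handed in; nothing more can be done
[ 0.1522298  -0.14395169 -0.1366684 ] 14.55 None
```

I rolled the filter along the tray in five fingertip strokes on its top line, then lifted clear and handed the job in at 14.6 s. It should be lying about 1 mm short of the lens centre line.

- **Position:** the filter's axis is at y ≈ 31 mm (top-view edges 30.4–31.0, counted stroke distances ≈ 31.7, scene-view face 31–34). The reader line is at 32.3 mm, and I put the uncertainty at about 2 mm.
- **Rolling, not skidding:** I pressed with 10–19 N, and the filter moved half as far as the fingertips. The position after each stroke fits rolling.
- **At rest:** two top pictures about 0.25 s apart matched around the filter to within camera noise, and the force on the tool was about zero.

**Checks that failed or disagreed:**
- The automatic edge finder gave y ≈ 25 mm. It had locked onto the filter's shadow on one side, so I discarded it.
- Working the filter's height out from its apparent width gave about 30–37 mm instead of 52 mm. That corresponds to about a pixel of edge error. The two-view height, 53.7 mm, was right.
- The before-and-after picture comparison for the tin, carton, bearing and wrench was inconclusive, because brightness had changed by about 17 grey levels. By eye, the tin, carton and bearing had not moved. I did not see the whole wrench in the last pictures, but the arm never came near it.

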